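Hang a circuit-board carrier on the rail and slide it to the mark

ROBOT

A 6-joint arm with a two-finger parallel gripper is mounted at the origin on the work surface. World frame = base frame: x ahead of the robot, y to its left, z up, the work surface at z = 0. Lengths are in m, angles in degrees, forces in N, time in s.
With the tool pointing down it reaches from about 0.375 to 0.9 m from the base axis. Payload 3.1 kg.
Tool frame: the origin (TCP) lies at the very end of the fingers, on their centre line; the grasp point (between the pads) lies 19 mm behind it (bot.tcp_to_grasp is the distance from the TCP to the grasp point, in m); z points along the fingers, y is the line along which they close (so a half turn about z gives the same grasp; the last joint's range is limited). The gripper opens to 87 mm and grips with 3 to 60 N. Pads are 19 mm wide; open, the fingers measure 117 mm over their backs; the gripper's body (75 mm by 190 mm) begins 51 mm behind the grasp point.
Start: joints at [64.143, 30.224, 82.088, -0, 67.689, -10.227], TCP at [0.168, 0.602, 0.185] pointing down, gripper open.
Joint ranges: [-176.69, 176.69], [-43.24, 126.21], [12.49, 139.97], [-82, 262], [0, 151.66], [-163.58, 163.58]. Speed limits (degrees/s): [159.86, 159.86, 180, 180, 180, 180].

INTERFACE

Orientations are given as a 3x3 rotation matrix whose columns are the frame's x, y, z axes.
In Python, from rig import telemetry, capture, camera_info, job, bot gives the robot as it stands. The module is installed in compiled form; this text tells all that it offers.
- The arm moves only by the tool carry_out, never from a script. Its argument "deltas" is a list that holds one entry, the list of rows, each a list of 7 numbers: the shift along the tool's x, y, z scaled (see below), then the turn, a rotation vector about the tool's x, y, z scaled (see below), then the closure, from -1 (fully open) to 1 (shut). In form: [[[dx, dy, dz, ax, ay, az, claw], ...]]. A call has exactly 10 rows; each row is the pose to reach, as a shift and turn from the pose commanded when the call began, along the tool's axes at that moment, turning the shorter way round; what a row does not reach only later rows make up. The controller multiplies each number of a shift by 15 cm and each number of a turn by 360 degrees. A row lasts 1/12 s, in which the tool goes at most 41.7 mm and 7.16 degrees, less where a joint would pass 70% of its speed; a pose out of reach is approached as far as the arm can. A call with a number of a shift or a turn outside -1 to 1 is refused whole. A call with a gripper value outside its range is refused whole. The fingers move at their own pace and stop on an object; the grip force is fixed at half the most. Time passes only in rows, so rows that repeat a pose let the fingers close, or fill a call up. It gives the time, the measured TCP pose, the force, the opening and the grip force at its end, in the units of the state.
- telemetry.read_state(): the state, without advancing time (a new reading comes with each control period).
- capture(name): name is "scene" or "top" or "wrist"; returns the picture (400x640x3 uint8, red, green, blue); there is no depth.
- camera_info(name): a dict with "mtx" (3x3 intrinsics, pixels), "k1" (the pictures are not rectified: a ray, as slopes to the right and down, at radius r is drawn at 1 + k1 r^2 times it, then the intrinsics apply), "cam_to_world" (4x4, takes a point from camera to world coordinates); the wrist camera has in their place "T_tool_cam" (4x4, takes a point from camera to tool coordinates, whose origin is the TCP and whose axes are the flange's). Camera axes: x right, y down, z forward; pixel columns grow to the right and rows downward; lengths in m; the calibration is good to about 2 mm. A picture is of the moment at which its call begins: read the wrist's pose just before it. camera_info takes no time and is no camera call.
- job.hand_in(): hands the job in; it is judged then, once.
The state is a dict: "time_s": time; "joint_positions": joint angles; "qvel": joint speeds; "tau": joint torques, N m; "position": TCP position; "tcp_rot": TCP orientation; "force": force on the tool from outside, world axes, zero at the start; "moment": the same for the moment, N m; "opening": opening from 0.0 (shut) to 1.0 (fully open); "grasp_force": force on a finger pad.
Only numpy, scipy, OpenCV 4.12 (cv2) and the standard library are available. Lean on these libraries where they do the work, as an engineer would, in place of code of your own. Each camera call takes 0.05 s, during which the arm holds its last target. There are 200 camera calls.

TASK

Draw the circuit-board carrier with the yellow grip out from under the small grey shelf, stand it upright on the bench clear of the shelf and let go of it. Then take it again (its top tab is free now), hook it over the steel rail at the blue band, and slide it along the rail, without unhooking it, until its hook sits on the orange band; leave it hanging there. The board is delicate: squeeze it with no more than about 20 N, do not knock it hard against the shelf or the rail, never tip it over, and leave everything else on the bench where it is.

Things in the scene. Friction and masses are not known exactly. Their poses are not given: they have to be found in the camera images.
- carrier: Upright circuit-board carrier with YELLOW grip and tab: 180 long (x), 12 thick (y; feet 44, dark transformer on the board 26), 198 mm high, about 0.2 kg. Origin: centre of its underside, below the hook; z up. Black frame with green board at x -60 to +60, z 8 to 80 mm, on two rubber feet; steel hook and yellow tab above. It starts upright on the bench under the shelf, front grip sticking out
- grip (a point): Middle of the carrier's yellow front grip, at (-102.5, 0, 62) mm in the carrier's frame: an upright paddle 12 mm thick, x -120 to -85, z 35 to 80 mm. Pinch it across its thickness (carrier's y)
- tab (a point): Point to hold the yellow top tab, at (0, 0, 178) mm in the carrier's frame. The tab lies straight above the hook: x -22 to +22, 12 thick, z 150 to 198 mm; pinch it across its thickness (y). The shelf covers it at the start
- hook (a point): Point in the hook where the rail's axis lies when it hangs, at (0, 0, 134) mm in the carrier's frame. Stem at x -30 to -20, z 80 to 142; crest a shallow inverted V, underside z 140 in the middle; lip at x +20 to +30 reaching down to z 118 mm. The mouth opens towards carrier +x: the rail enters between frame top (z 80) and lip (z 118)
- riser: Fixed grey bench shelf (bridge), the carrier comes out towards its -x; x -35 to +85, y -52 to +52 mm; on four 10 mm square corner posts, with a 12 mm high foot strip along each side; shelf underside z 212, top 224, blue bin on it up to z 269 mm. Origin on the bench where the carrier's origin starts (within about 8 mm)
- rail: Fixed rail stand, origin on the bench under the rail's middle: horizontal steel bar, 12 mm diameter, along its y, axis 190 mm above the bench, between two 16 mm square posts at y -165 and +165 mm, 196 mm high; feet at the posts reach x -60 to +60 mm; flat foot bar 8 mm high below the rail
- rail_mid (a point): Middle of the rail, on the bar's axis, 190 mm above the bench; y along the bar
- start_band: BLUE band painted on the rail, 30 mm wide (with a blue patch on the foot bar below it); origin on the bar's axis in the middle of the band
- mark_band: ORANGE band painted on the rail, 30 mm wide (with an orange patch on the foot bar below it); origin on the bar's axis in the middle of the band
- other_carrier: A second carrier of the same shape, but with BLUE grip and tab, standing on the bench. Bystander; origin at the centre of its underside
- spool: Aluminium solder spool standing on the bench, 56 mm diameter, 46 mm high. Bystander; origin under its centre
- meter: Yellow hand multimeter lying flat, 150 x 75 x 35 mm. Bystander; origin under its centre
- screwdriver: Screwdriver lying on the bench. Bystander
- wrench: Steel wrench lying on the bench. Bystander
- flux: Small bottle with red cap, 48 mm diameter, 110 mm high. Bystander; origin under its centre
- motor: Small copper-coloured electric motor standing on its end, 44 mm diameter, 46 mm high. Bystander; origin under its centre
There are look-alikes about, which are no part of the job. What is shaped like the carrier but purple is not meant.

How it is judged (in metres and radians):
On the way, in this order (a step that is already met when the one before it is completed fails the run):
1. the carrier stands upright on the bench, out from under the shelf, and is let go (horizontal distance between carrier and riser above 0.09 m and height (world z) of carrier below 0.008 m and angle between carrier's own z axis and vertical below 0.1 rad and contact force between the fingers and carrier below 0.1 N and linear speed of carrier below 0.03 m/s), for 0.2 s.
2. the carrier's hook is over the rail at the blue band (within 30 mm of its middle) (z of hook in the frame of rail_mid between -0.012 and 0.012 m and x of hook in the frame of rail_mid between -0.022 and 0.022 m and horizontal distance between hook and start_band below 0.03 m), for 0.1 s.
3. the carrier is on its way along the rail, still hooked, more than 45 mm from the blue band and more than 25 mm from the orange one (z of hook in the frame of rail_mid between -0.012 and 0.012 m and x of hook in the frame of rail_mid between -0.022 and 0.022 m and horizontal distance between hook and start_band above 0.045 m and horizontal distance between hook and mark_band above 0.025 m), for 0.05 s.
At the end, for the whole second after the job is handed in: The yellow carrier hangs at rest by its hook on the rail, within 16 mm of the middle of the orange band, tilted less than 0.25 rad (14 degrees), released (z of hook in the frame of rail_mid between -0.012 and 0.012 m and x of hook in the frame of rail_mid between -0.022 and 0.022 m and horizontal distance between hook and mark_band below 0.016 m and angle between carrier's own z axis and vertical below 0.25 rad and linear speed of carrier below 0.05 m/s and contact force between carrier and rail above 0.3 N); the robot touches nothing.
It fails at once if the carrier is squeezed or struck by the fingers (more than 50 N on it, both fingers together: 25 N a finger) (contact force between the fingers and carrier above 50 N).
It fails at once if the carrier is knocked or pressed against the rail stand with more than 30 N (contact force between carrier and rail above 30 N).
It fails at once if the carrier is knocked or pressed against the shelf with more than 30 N (contact force between carrier and riser above 30 N).
It fails at once if the carrier is tipped by more than 0.7 rad (40 degrees) (angle between carrier's own z axis and vertical above 0.7 rad).
It fails at once if another thing on the bench (carrier with blue grip, spool, meter, screwdriver, wrench, bottle, motor) is moved by more than 30 mm (distance of any of other_carrier, spool, meter, screwdriver, wrench, flux, motor from where it was at the start of the episode above 0.03 m).
It also fails if it takes over 64 s, if anything falls off the work surface, if the arm or the gripper's body presses on something with over 40 N, if the wrist force passes 120 N, or if a joint passes its speed limit or range.

## Working session

There is one attempt and no reset: what is moved stays moved. The work goes in short steps, Python scripts to look and compute and a tool call to move; the robot and the scene stay as the last step left them, time stands still between calls to the robot, and variables do not carry over. Pictures are saved under pics/ and viewed, at most 10 in all, crops included, and the job is handed in when it is done.

Besides the shell and the picture viewer there is one more tool, called after "Request:" by a JSON object that holds its "op" and its "data". carry_out: Moves the arm, as the interface text tells. Its arguments: {"type":"object","properties":{"deltas":{"type":"array","items":{"type":"array","items":{"type":"array","items":{"type":"number"}}}}},"required":["deltas"]}

```bash
mkdir -p pics
python3 - <<'E'
from rig import telemetry, capture, camera_info
import cv2, numpy as np, json
s=telemetry.read_state(); print(s)
for n in ("scene","top"):
    im=capture(n); np.save(f"pics/{n}0.npy",im); cv2.imwrite(f"pics/{n}0.png",im[...,::-1])
    c=camera_info(n); print(n,np.round(c["mtx"],1).tolist(),c["k1"],np.round(c["cam_to_world"],4).tolist())
print({k:np.round(v,4).tolist() for k,v in camera_info("wrist").items()})
a=cv2.imread("pics/scene0.png");b=cv2.imread("pics/top0.png")
E
```

```text
{'time_s': 0.0, 'joint_positions': array([ 6.41430599e+01,  3.02790376e+01,  8.21566267e+01,  1.55656643e-03,
        6.76887296e+01, -1.02291833e+01]), 'qvel': array([ 0.02951437, -0.05628833,  0.03960927, -0.00995065,  0.00650266,
       -0.00340936]), 'tau': array([-9.18532714e-04, -4.40046465e+01, -1.76587933e+01,  6.33652532e-02,
        5.81317465e-02, -1.31751403e-04]), 'position': array([0.16798927, 0.6011566 , 0.18356962]), 'tcp_rot': array([[-9.63029191e-01,  2.69395317e-01, -9.69481351e-04],
       [ 2.69396749e-01,  9.63027319e-01, -1.94276404e-03],
       [ 4.10265493e-04, -2.13211361e-03, -9.99997643e-01]]), 'force': array([-0.34082591, -0.73990283, -0.11730824]), 'moment': array([-0.00908788,  0.00942882, -0.03266802]), 'grasp_force': 0.0, 'opening': 0.9985007795207831}
scene [[443.1, 0.0, 320.7], [0.0, 443.1, 198.6], [0.0, 0.0, 1.0]] -0.09737990620812705 [[0.1252, 0.771, -0.6244, 1.5729], [0.9921, -0.091, 0.0866, -0.1409], [0.0099, -0.6303, -0.7763, 1.3965], [0.0, 0.0, 0.0, 1.0]]
top [[451.2, 0.0, 316.0], [0.0, 451.2, 198.8], [0.0, 0.0, 1.0]] 0.041934446976475984 [[-0.0013, -0.9894, 0.1454, 0.3691], [-1.0, 0.0011, -0.0016, -0.0317], [0.0015, -0.1454, -0.9894, 1.5359], [0.0, 0.0, 0.0, 1.0]]
{'mtx': [[290.4169, 0.0, 316.6717], [0.0, 290.4169, 201.2471], [0.0, 0.0, 1.0]], 'k1': 0.0066, 'T_tool_cam': [[0.0004, -0.9548, -0.2971, 0.0826], [1.0, 0.0003, 0.0003, 0.0003], [-0.0002, -0.2971, 0.9548, -0.1994], [0.0, 0.0, 0.0, 1.0]]}
```

View pics/scene0.png

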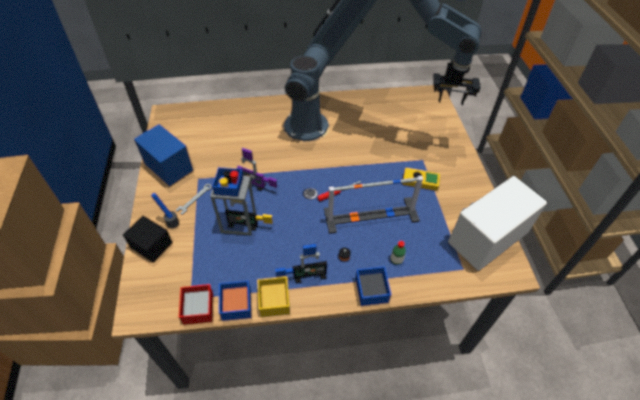

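View pics/top0.png

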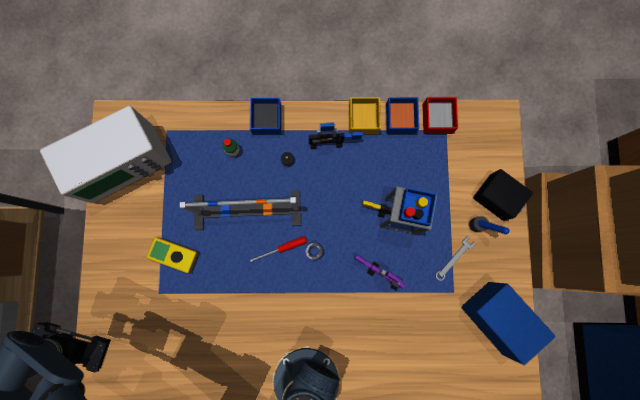

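Candidates for the yellow-grip carrier:
- yellow grip under the shelf, top (371,206) / scene (265,218)
- purple carrier, top (380,272) / scene (258,170)
- blue carrier, top (330,135) / scene (308,265)
- other yellow things: meter (172,255) and bin (364,114) in the top view

By the description it is the one under the shelf. I'll check it in a close crop and measure it.

```bash
cat > h.py <<'E'
import numpy as np, cv2
from rig import telemetry, capture, camera_info
def ray(cam,px,pose=None):
    c=camera_info(cam); px=np.asarray(px,float).reshape(-1,1,2)
    K=np.array(c["mtx"]); d=np.array([c["k1"],0,0,0,0.])
    u=cv2.undistortPointsIter(px,K,d,None,None,(3,50,1e-10)).reshape(-1,2)
    T=np.array(c["cam_to_world"]) if pose is None else pose@np.array(c["T_tool_cam"])
    D=np.c_[u,np.ones(len(u))]@T[:3,:3].T
    return T[:3,3],D
def plane(cam,px,z,pose=None):
    o,D=ray(cam,px,pose); return o+D*((z-o[2])/D[:,2])[:,None]
def tri(*rays):   # (o,d) pairs, returns point and residuals
    A=np.zeros((3,3));b=np.zeros(3);L=[]
    for o,d in rays:
        d=d.ravel()/np.linalg.norm(d);P=np.eye(3)-np.outer(d,d);A+=P;b+=P@o;L.append((o,P))
    p=np.linalg.solve(A,b); return p,[round(1000*np.linalg.norm(P@(p-o)),1) for o,P in L]
def toolpose():
    s=telemetry.read_state();T=np.eye(4);T[:3,:3]=s["tcp_rot"];T[:3,3]=s["position"];return T
def blobs(im,lo,hi,box,amin=8):
    h=cv2.cvtColor(im,cv2.COLOR_RGB2HSV);m=cv2.inRange(h,np.array(lo),np.array(hi))
    x0,y0,x1,y1=box;k=np.zeros_like(m);k[y0:y1,x0:x1]=m[y0:y1,x0:x1]
    n,l,st,c=cv2.connectedComponentsWithStats(k)
    return [(st[i].tolist(),np.round(c[i],1).tolist()) for i in range(1,n) if st[i,4]>=amin],l
def w2px(cam,P,pose=None):
    c=camera_info(cam);T=np.array(c["cam_to_world"]) if pose is None else pose@np.array(c["T_tool_cam"])
    q=(np.asarray(P).reshape(-1,3)-T[:3,3])@T[:3,:3];u=q[:,:2]/q[:,2:];r=(u**2).sum(1,keepdims=True)
    u=u*(1+c["k1"]*r);K=np.array(c["mtx"]);return u@K[:2,:2].T+K[:2,2]
E
python3 - <<'E'
from h import *
t=np.load("pics/top0.npy");s=np.load("pics/scene0.npy")
B={"top":(t,(170,170,310,240),(345,190,400,230)),"scene":(s,(310,165,430,235),(225,175,280,235))}
for n,(im,rb,gb) in B.items():
    for nm,lo,hi,bx in (("orange",(3,150,130),(17,255,255),rb),("blue",(100,190,130),(115,255,255),rb),("yellow",(20,150,120),(33,255,255),gb)):
        print(n,nm,blobs(im,lo,hi,bx)[0])
a=cv2.resize(t[185:235,160:310],None,fx=5,fy=5,interpolation=cv2.INTER_CUBIC)
b=cv2.resize(s[145:245,200:310],None,fx=3.5,fy=3.5,interpolation=cv2.INTER_CUBIC)
c=cv2.resize(s[165:240,310:430],None,fx=3,fy=3,interpolation=cv2.INTER_CUBIC)
o=np.zeros((600,750,3),np.uint8);o[:250]=a;o[250:,:385]=b;o[250:475,385:745]=c
cv2.imwrite("pics/c1.png",o[...,::-1])
E
```

```text
top orange [([256, 199, 16, 11, 98], [264.5, 204.1]), ([263, 212, 9, 3, 27], [267.0, 213.0])]
top blue [([208, 202, 9, 3, 25], [212.3, 203.0]), ([221, 206, 8, 5, 34], [224.3, 207.6]), ([221, 214, 9, 3, 25], [224.7, 215.0])]
top yellow [([363, 201, 18, 8, 70], [371.5, 204.3])]
scene orange [([355, 185, 6, 3, 15], [357.2, 185.8]), ([350, 213, 9, 8, 63], [354.1, 216.6])]
scene blue [([386, 208, 8, 8, 43], [389.5, 211.9])]
scene yellow [([225, 178, 3, 6, 14], [225.7, 180.5]), ([256, 215, 15, 4, 43], [263.0, 216.5])]
```

View pics/c1.png

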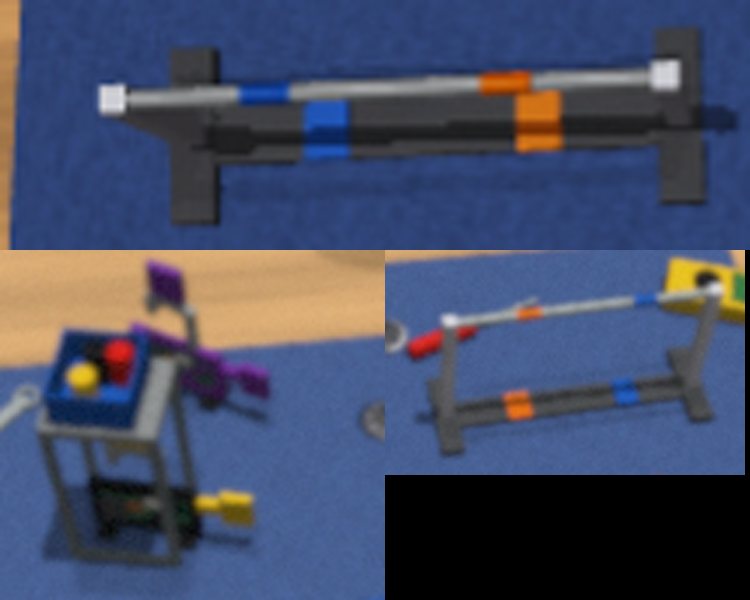

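The crop confirms the choice: the yellow grip under the grey shelf at scene (265,218), with the purple look-alike behind it. The rail's blue band is at top (213,204) and the orange at top (261,201).

Run:
```python
from h import *
P={"capB":((182.4,204.6),(419.3,177.7)),"capO":((293,199.8),(331.3,188.7)),"blue":((213,203.8),(396.7,181.3)),"orange":((261,201.4),(358,186)),
"patchO":((268,209.2),(354.1,216.6)),"grip":((371.5,204.3),(264,217.5))}
for k,(a,b) in P.items():
    oa,da=ray("top",a);ob,db=ray("scene",b);p,r=tri((oa,da),(ob,db));print(k,np.round(p,4),r)
print("patches",plane("top",[(225,210.5),(267.5,209.2)],.008))
# grip axis from top
t=np.load("pics/top0.npy");bl,l=blobs(t,(20,150,120),(33,255,255),(345,190,400,230))
q=plane("top",np.argwhere(l>0)[:,::-1],.08)[:,:2];c=q.mean(0);w,v=np.linalg.eigh(np.cov((q-c).T));print("grip top centre",c,v[:,1],np.degrees(np.arctan2(*v[::-1,1])))
```

```text
capB [0.5492 0.3654 0.1929] [np.float64(0.3), np.float64(0.3)]
capO [0.5635 0.0361 0.1922] [np.float64(0.7), np.float64(0.7)]
blue [0.5525 0.2778 0.1876] [np.float64(1.8), np.float64(1.8)]
orange [0.5593 0.1332 0.1889] [np.float64(1.3), np.float64(1.3)]
patchO [0.5585 0.1316 0.004 ] [np.float64(1.6), np.float64(1.6)]
grip [ 0.5667 -0.2155  0.0644] [np.float64(1.0), np.float64(1.0)]
patches [[0.5535512  0.27560714 0.008     ]
 [0.5577963  0.13128577 0.008     ]]
grip top centre [ 0.5646277  -0.21451996] [0.29804159 0.95455288] 72.65998552710266
```

Request:
{"op": "carry_out", "data": {"deltas": [[[-0.04,-0.04,-0.05,0,0,0,-1],[-0.12,-0.12,-0.15,0,0,0,-1],[-0.24,-0.24,-0.3,0,0,0,-1],[-0.37,-0.37,-0.42,0,0,0,-1],[-0.5,-0.5,-0.55,0,0,0,-1],[-0.62,-0.62,-0.66,0,0,0,-1],[-0.74,-0.74,-0.72,0,0,0,-1],[-0.84,-0.84,-0.77,0,0,0,-1],[-0.92,-0.92,-0.8,0,0,0,-1],[-1,-1,-0.8,0,0,0,-1]]]}}

```text
time_s: 0.93
position: [0.2734, 0.4158, 0.3062]
tcp_rot: [[-0.963, 0.27, 0.002], [0.27, 0.963, 0.002], [-0.002, 0.002, -1.0]]
force: [0.3, -0.7, -0.2]
opening: 1.001
grasp_force: 0.0
```

Request:
{"op": "carry_out", "data": {"deltas": [[[-0.1,-0.1,0,0,0,0,-1],[-0.2,-0.2,0,0,0,0,-1],[-0.3,-0.3,0,0,0,0,-1],[-0.4,-0.4,0,0,0,0,-1],[-0.5,-0.5,0,0,0,0,-1],[-0.6,-0.6,0,0,0,0,-1],[-0.7,-0.7,0,0,0,0,-1],[-0.8,-0.8,0,0,0,0,-1],[-0.9,-0.9,0,0,0,0,-1],[-1,-1,0,0,0,0,-1]]]}}

```text
time_s: 1.77
position: [0.3764, 0.2306, 0.3049]
tcp_rot: [[-0.963, 0.27, 0.0], [0.27, 0.963, -0.0], [-0.0, -0.0, -1.0]]
force: [0.2, 0.2, 0.3]
opening: 1.001
grasp_force: 0.0
```

Request:
{"op": "carry_out", "data": {"deltas": [[[-0.1,-0.1,0,0,0,0,-1],[-0.2,-0.2,0,0,0,0,-1],[-0.3,-0.3,0,0,0,0,-1],[-0.4,-0.4,0,0,0,0,-1],[-0.5,-0.5,0,0,0,0,-1],[-0.6,-0.6,0,0,0,0,-1],[-0.7,-0.7,0,0,0,0,-1],[-0.8,-0.8,0,0,0,0,-1],[-0.9,-0.9,0,0,0,0,-1],[-1,-1,0,0,0,0,-1]]]}}

```text
time_s: 2.6
position: [0.4802, 0.0459, 0.3049]
tcp_rot: [[-0.963, 0.27, -0.0], [0.27, 0.963, -0.0], [0.0, -0.0, -1.0]]
force: [0.4, 0.4, 0.5]
opening: 1.001
grasp_force: 0.0
```

Request:
{"op": "carry_out", "data": {"deltas": [[[-0.09,-0.08,0,0,0,0.019,-1],[-0.18,-0.17,0,0,0,0.038,-1],[-0.28,-0.25,0,0,0,0.057,-1],[-0.37,-0.34,0,0,0,0.076,-1],[-0.47,-0.42,0,0,0,0.095,-1],[-0.56,-0.51,0,0,0,0.114,-1],[-0.65,-0.6,0,0,0,0.133,-1],[-0.74,-0.68,0,0,0,0.152,-1],[-0.84,-0.77,0,0,0,0.171,-1],[-0.93,-0.85,0,0,0,0.19,-1]]]}}

```text
time_s: 3.43
position: [0.5803, -0.1144, 0.3048]
tcp_rot: [[-0.098, 0.995, -0.0], [0.995, 0.098, -0.0], [-0.0, -0.0, -1.0]]
force: [0.9, -0.1, 0.8]
opening: 1.0
grasp_force: 0.0
```

Request:
{"op": "carry_out", "data": {"deltas": [[[0,0,0,0,0,0.015,-1],[0,0,0,0,0,0.03,-1],[0,0,0,0,0,0.045,-1],[0,0,0,0,0,0.06,-1],[0,0,0,0,0,0.0645,-1],[0,0,0,0,0,0.0645,-1],[0,0,0,0,0,0.0645,-1],[0,0,0,0,0,0.0645,-1],[0,0,0,0,0,0.0645,-1],[0,0,0,0,0,0.0645,-1]]]}}

```text
time_s: 4.27
position: [0.5803, -0.1131, 0.3046]
tcp_rot: [[0.296, 0.955, -0.0], [0.955, -0.296, 0.0], [-0.0, -0.0, -1.0]]
force: [-0.2, 0.2, -0.1]
opening: 1.0
grasp_force: 0.0
```

Run:
```python
from h import *
T=toolpose();im=capture("wrist");np.savez("pics/w1.npz",T=T,im=im);cv2.imwrite("pics/w1.png",im[...,::-1])
print(np.round(T,3).tolist())
bl,l=blobs(im,(20,140,80),(33,255,255),(0,0,640,400),30);print(bl)
print(w2px("wrist",[[.5646,-.2145,.08]],T))
```

```text
[[0.296, 0.955, -0.0, 0.58], [0.955, -0.296, 0.0, -0.113], [-0.0, -0.0, -1.0, 0.305], [0.0, 0.0, 0.0, 1.0]]
[([467, 119, 89, 84, 1339], [493.5, 152.6]), ([490, 123, 70, 78, 1728], [536.8, 166.3]), ([323, 207, 9, 40, 289], [326.9, 227.9]), ([327, 303, 8, 10, 69], [330.5, 307.2])]
[[326.54162584 232.60976467]]
```

View pics/w1.png

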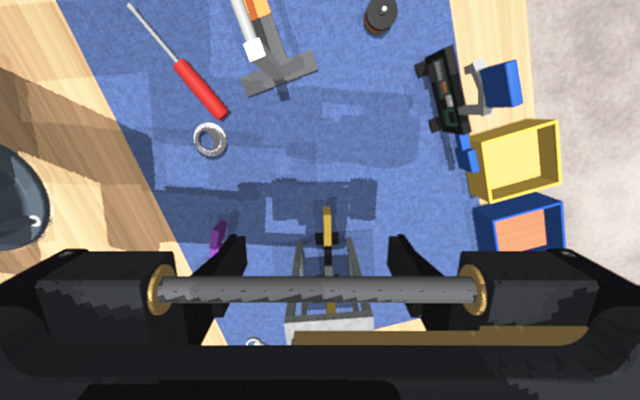

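The wrist view shows the yellow grip at (327,228), nearly vertical in the picture, so the tool is nearly aligned with it. The shelf is below it, and the ways to the sides are clear.

Run:
```python
from h import *
d=np.load("pics/w1.npz");im,T=d["im"],d["T"]
bl,l=blobs(im,(18,120,60),(35,255,255),(310,200,345,265),20);print(bl)
h=cv2.cvtColor(im,cv2.COLOR_RGB2HSV)
L=[]
for r in range(204,252,4):
    c=np.where(l[r]>0)[0]
    if len(c): L.append((c.mean(),r)); print(r,c.min(),c.max(),im[r,int(c.mean())],end=' ')
print()
q=plane("wrist",L,.08,T)[:,:2]
print(np.round(q,4).tolist())
p=np.polyfit(q[:,1],q[:,0],1);print("slope dx/dy",p, "yaw",np.degrees(np.arctan2(1,p[0])))
# shelf: top grey edge in top view
t=np.load("pics/top0.npy");a=cv2.resize(t[170:250,350:460],None,fx=7,fy=7,interpolation=cv2.INTER_CUBIC);cv2.imwrite("pics/c2.png",np.hstack([a])[...,::-1])
```

```text
[([323, 207, 9, 40, 299], [326.9, 227.9])]
208 324 329 [129 106  47] 212 324 329 [125 105  47] 216 324 330 [217 181  84] 220 324 330 [215 180  83] 224 324 330 [214 179  82] 228 324 330 [212 178  81] 232 324 331 [213 178  81] 236 323 331 [211 176  81] 240 323 331 [213 178  81] 244 323 331 [213 178  82] 
[[0.5763, -0.1751], [0.5744, -0.1814], [0.5733, -0.1879], [0.5714, -0.1943], [0.5695, -0.2007], [0.5675, -0.2072], [0.5663, -0.2139], [0.5636, -0.2203], [0.5616, -0.227], [0.5596, -0.2337]]
slope dx/dy [0.28402661 0.62634928] yaw 74.14404282412566
```

View pics/c2.png

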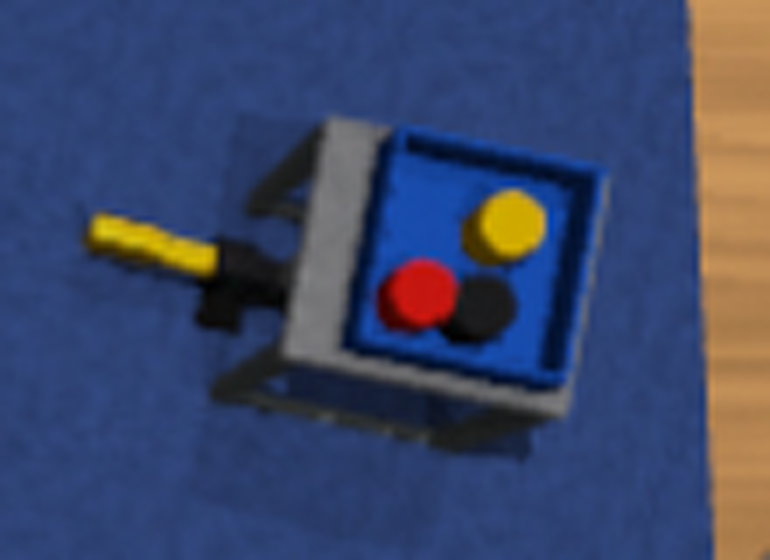

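Run:
```python
from h import *
g=plane("top",[(386.9,200),(381.7,226)],0.)[:,:2];m=g.mean(0);print("front post bottoms",g,"gap",np.linalg.norm(g[0]-g[1]))
for f in ([.5663,-.2139],):
    for a in (72.7,73.3,74):
        u=np.array([np.cos(np.radians(a)),np.sin(np.radians(a))]);n=np.array([-u[1],u[0]]);print(a,"lateral of post-mid from carrier line",(m-np.array(f))@n)
        print(" along",(m-f)@u)
T=toolpose();R=T[:3,:3]
f=R.T@(np.array([.565,-.2155,.043])-T[:3,3]);print("delta tool m",f,"scaled",f/.15)
```

```text
front post bottoms [[ 0.5901742  -0.27771678]
 [ 0.50068997 -0.25783155]] gap 0.09166706924112494
72.7 lateral of post-mid from carrier line 0.0039030438419646305
 along -0.05764253497055011
73.3 lateral of post-mid from carrier line 0.004506450017719081
 along -0.057598502561274884
74 lateral of post-mid from carrier line 0.00520979465372419
 along -0.05753914866184081
delta tool m [-0.1023635   0.01562362  0.26158328] scaled [-0.6824233   0.10415749  1.74388853]
```

Request:
{"op": "carry_out", "data": {"deltas": [[[-0.06,0.01,0.05,0,0,-0.001,-1],[-0.12,0.02,0.1,0,0,-0.001,-1],[-0.2,0.035,0.18,0,0,-0.001,-1],[-0.28,0.05,0.26,0,0,-0.001,-1],[-0.36,0.065,0.34,0,0,-0.001,-1],[-0.44,0.08,0.4,0,0,-0.001,-1],[-0.52,0.09,0.46,0,0,-0.001,-1],[-0.57,0.1,0.49,0,0,-0.001,-1],[-0.585,0.103,0.5,0,0,-0.001,-1],[-0.585,0.103,0.5,0,0,-0.001,-1]]]}}

```text
time_s: 5.15
position: [0.569, -0.2023, 0.2291]
tcp_rot: [[0.292, 0.956, -0.0], [0.956, -0.292, 0.0], [0.0, -0.001, -1.0]]
force: [0.1, 0.6, 1.3]
opening: 0.999
grasp_force: 0.0
```

Run:
```python
from h import *
p,r=tri(ray("top",(368.1,204.4)),ray("scene",(268,218.7)));print(p,r)
import time
T=toolpose();im=capture("wrist");np.savez("pics/w2.npz",T=T,im=im);print(np.round(T,4).tolist())
bl,l=blobs(im,(18,120,60),(35,255,255),(290,130,365,330),20);print(bl)
for r in range(130,330,6):
    c=np.where(l[r]>0)[0]
    if len(c)>2: print(r,c.min(),c.max(),im[r,int(c.mean())],np.round(plane("wrist",[(c.mean(),r)],.08,T)[0,:2],4))
```

```text
[ 0.56765364 -0.20324082  0.05622906] [np.float64(3.0), np.float64(3.0)]
[[0.2918, 0.9565, -0.0005, 0.569], [0.9565, -0.2918, 0.0004, -0.2023], [0.0002, -0.0006, -1.0, 0.2291], [0.0, 0.0, 0.0, 1.0]]
[([313, 162, 11, 50, 455], [317.5, 187.7]), ([314, 270, 12, 6, 68], [319.6, 272.6])]
166 314 320 [145 120  53] [ 0.5742 -0.1844]
172 313 321 [248 228 110] [ 0.572  -0.1915]
178 313 321 [247 225 108] [ 0.5698 -0.1986]
184 313 322 [247 224 107] [ 0.5682 -0.206 ]
190 313 322 [229 191  88] [ 0.566  -0.2133]
196 314 322 [185 154  72] [ 0.5643 -0.221 ]
202 313 323 [185 155  73] [ 0.5621 -0.2285]
208 313 323 [180 152  69] [ 0.5597 -0.2361]
274 314 325 [124 103  47] [ 0.5342 -0.3274]
```

Request:
{"op": "carry_out", "data": {"deltas": [[[-0.015,0,0.1,0,0,0,-1],[-0.015,0,0.2,0,0,0,-1],[-0.015,0,0.3,0,0,0,-1],[-0.015,0,0.4,0,0,0,-1],[-0.015,0,0.5,0,0,0,-1],[-0.015,0,0.6,0,0,0,-1],[-0.015,0,0.7,0,0,0,-1],[-0.015,0,0.8,0,0,0,-1],[-0.015,0,0.88,0,0,0,-1],[-0.015,0,0.93,0,0,0,-1]]]}}

```text
time_s: 6.03
position: [0.5687, -0.2028, 0.0895]
tcp_rot: [[0.29, 0.957, -0.0], [0.957, -0.29, 0.0], [0.0, -0.0, -1.0]]
force: [-0.6, -0.2, -0.1]
opening: 1.001
grasp_force: 0.0
```

Request:
{"op": "carry_out", "data": {"deltas": [[[0,0,0.05,0,0,0,-0.5],[0,0,0.1,0,0,0,0],[0,0,0.15,0,0,0,0.3],[0,0,0.2,0,0,0,0.5],[0,0,0.25,0,0,0,0.6],[0,0,0.28,0,0,0,0.6],[0,0,0.31,0,0,0,0.6],[0,0,0.31,0,0,0,0.6],[0,0,0.31,0,0,0,0.6],[0,0,0.31,0,0,0,0.6]]]}}

```text
time_s: 6.87
position: [0.5688, -0.2038, 0.0438]
tcp_rot: [[0.291, 0.957, 0.001], [0.957, -0.291, -0.0], [-0.0, 0.001, -1.0]]
force: [0.6, 0.1, -0.2]
opening: 0.331
grasp_force: 0.0
```

Request:
{"op": "carry_out", "data": {"deltas": [[[0,0,0,0,0,0,0.6],[0,0,0,0,0,0,0.6],[0,0,0,0,0,0,0.62],[0,0,0,0,0,0,0.64],[0,0,0,0,0,0,0.66],[0,0,0,0,0,0,0.67],[0,0,0,0,0,0,0.68],[0,0,0,0,0,0,0.69],[0,0,0,0,0,0,0.7],[0,0,0,0,0,0,0.7]]]}}

```text
time_s: 7.7
position: [0.5686, -0.2036, 0.0435]
tcp_rot: [[0.291, 0.957, 0.0], [0.957, -0.291, -0.0], [-0.0, 0.0, -1.0]]
force: [-0.3, -0.1, 0.7]
opening: 0.149
grasp_force: 0.0
```

Request:
{"op": "carry_out", "data": {"deltas": [[[0,0,0,0,0,0,0.705],[0,0,0,0,0,0,0.71],[0,0,0,0,0,0,0.715],[0,0,0,0,0,0,0.72],[0,0,0,0,0,0,0.725],[0,0,0,0,0,0,0.73],[0,0,0,0,0,0,0.73],[0,0,0,0,0,0,0.73],[0,0,0,0,0,0,0.73],[0,0,0,0,0,0,0.73]]]}}

```text
time_s: 8.53
position: [0.5685, -0.2037, 0.0435]
tcp_rot: [[0.291, 0.957, 0.0], [0.957, -0.291, -0.0], [-0.0, 0.0, -1.0]]
force: [0.9, 0.1, -0.4]
opening: 0.134
grasp_force: 0.0
```

Request:
{"op": "carry_out", "data": {"deltas": [[[0,0,0,0,0,0,0.735],[0,0,0,0,0,0,0.735],[0,0,0,0,0,0,0.74],[0,0,0,0,0,0,0.74],[0,0,0,0,0,0,0.745],[0,0,0,0,0,0,0.745],[0,0,0,0,0,0,0.75],[0,0,0,0,0,0,0.75],[0,0,0,0,0,0,0.75],[0,0,0,0,0,0,0.75]]]}}

```text
time_s: 9.37
position: [0.5685, -0.2037, 0.0435]
tcp_rot: [[0.291, 0.957, -0.0], [0.957, -0.291, -0.0], [-0.0, -0.0, -1.0]]
force: [0.8, 0.2, 0.3]
opening: 0.121
grasp_force: 0.0
```

Run:
```python
from h import *
im=capture("wrist");T=toolpose();np.savez("pics/w3.npz",T=T,im=im)
g=T[:3,3]-.019*T[:3,2]; print(w2px("wrist",[g,T[:3,3]],T))
cv2.imwrite("pics/w3.png",cv2.resize(im[130:330,230:410],None,fx=3.0,fy=3.0)[...,::-1])
```

```text
[[317.56048491 238.18842936]
 [317.48699032 227.4404206 ]]
```

View pics/w3.png

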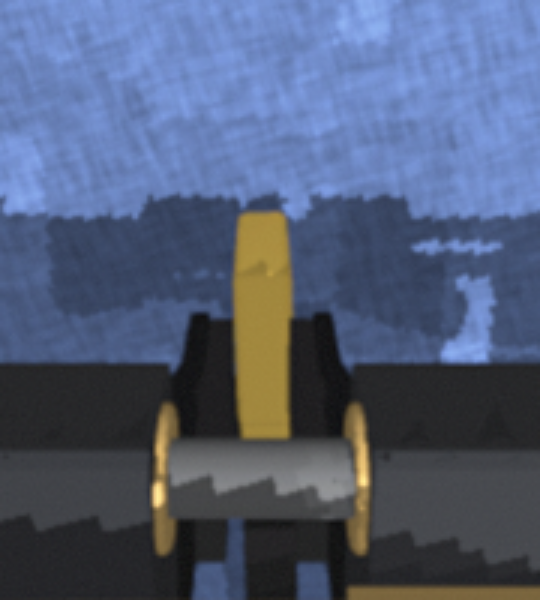

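The crop shows the yellow paddle between both finger pads at (265,380), just at touching distance. I'll keep closing in small steps.

Request:
{"op": "carry_out", "data": {"deltas": [[[0,0,0,0,0,0,0.755],[0,0,0,0,0,0,0.755],[0,0,0,0,0,0,0.76],[0,0,0,0,0,0,0.76],[0,0,0,0,0,0,0.765],[0,0,0,0,0,0,0.765],[0,0,0,0,0,0,0.77],[0,0,0,0,0,0,0.77],[0,0,0,0,0,0,0.77],[0,0,0,0,0,0,0.77]]]}}

```text
time_s: 10.25
position: [0.5686, -0.2036, 0.0436]
tcp_rot: [[0.29, 0.957, 0.0], [0.957, -0.29, -0.0], [-0.0, 0.0, -1.0]]
force: [-0.5, -0.4, 1.2]
opening: 0.116
grasp_force: 0.0
```

Request:
{"op": "carry_out", "data": {"deltas": [[[0,0,0,0,0,0,0.775],[0,0,0,0,0,0,0.775],[0,0,0,0,0,0,0.78],[0,0,0,0,0,0,0.78],[0,0,0,0,0,0,0.785],[0,0,0,0,0,0,0.785],[0,0,0,0,0,0,0.79],[0,0,0,0,0,0,0.79],[0,0,0,0,0,0,0.79],[0,0,0,0,0,0,0.79]]]}}

```text
time_s: 11.08
position: [0.5685, -0.2036, 0.0435]
tcp_rot: [[0.29, 0.957, -0.0], [0.957, -0.29, -0.0], [-0.0, -0.0, -1.0]]
force: [-0.5, 0.5, -0.4]
opening: 0.104
grasp_force: 0.0
```

Request:
{"op": "carry_out", "data": {"deltas": [[[0,0,0,0,0,0,0.795],[0,0,0,0,0,0,0.8],[0,0,0,0,0,0,0.805],[0,0,0,0,0,0,0.81],[0,0,0,0,0,0,0.815],[0,0,0,0,0,0,0.82],[0,0,0,0,0,0,0.825],[0,0,0,0,0,0,0.83],[0,0,0,0,0,0,0.83],[0,0,0,0,0,0,0.83]]]}}

```text
time_s: 11.92
position: [0.5685, -0.2036, 0.0436]
tcp_rot: [[0.291, 0.957, -0.0], [0.957, -0.291, 0.0], [0.0, -0.0, -1.0]]
force: [0.1, -0.4, -0.5]
opening: 0.086
grasp_force: 0.0
```

Run:
```python
from h import *
im=capture("wrist");T=toolpose();a=np.load("pics/w3.npz")["im"]
np.savez("pics/w4.npz",T=T,im=im)
f=lambda i:cv2.resize(i[195:285,280:356],None,fx=5,fy=6.6,interpolation=cv2.INTER_CUBIC)
cv2.imwrite("pics/w4.png",np.hstack([f(a),f(im)])[...,::-1])
s=telemetry.read_state();print(s["opening"],s["grasp_force"],s["force"])
```

```text
0.0796860605613041 0.0 [ 0.32731431  0.65063608 -0.31840858]
```

View pics/w4.png

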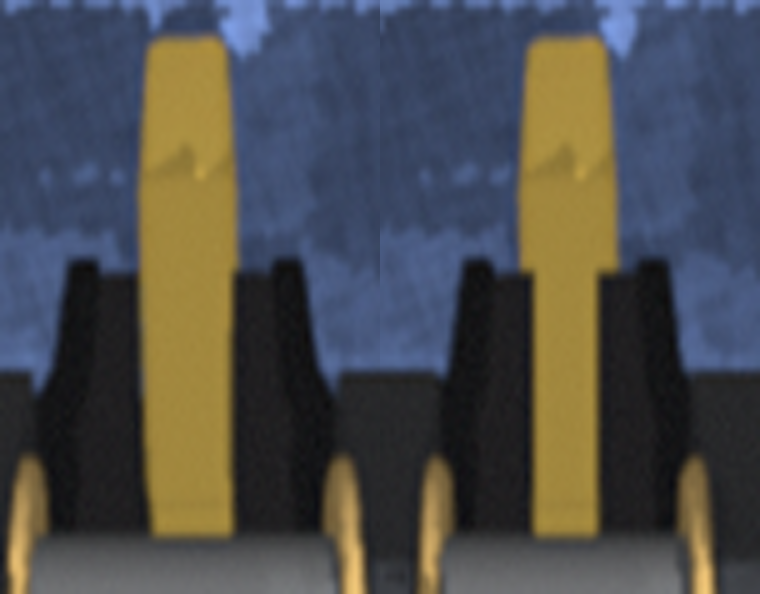

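Run:
```python
from h import *
I=np.eye(4)
for x in (.0095,0,-.0095):
  for z in (0,-.019,-.037,-.055):
    print(x,z,np.round(w2px("wrist",[[x,-.0585,z],[x,-.0435,z],[x,-.004,z],[x,.0435,z],[x,.0585,z]],I)).tolist())
for n in (1,4):
    im=np.load(f"pics/w{n}.npz")["im"]
    g=cv2.cvtColor(im,cv2.COLOR_RGB2GRAY); print(n,[ "".join("%4d"%v for v in g[r,(200 if n==1 else 285):(260 if n==1 else 350):3]) for r in (228,234,238,242,250)])
```

```text
0.0095 0 [[237.0, 215.0], [258.0, 215.0], [312.0, 215.0], [377.0, 215.0], [398.0, 215.0]]
0.0095 -0.019 [[230.0, 225.0], [252.0, 225.0], [312.0, 225.0], [383.0, 225.0], [405.0, 225.0]]
0.0095 -0.037 [[221.0, 236.0], [246.0, 236.0], [311.0, 236.0], [389.0, 236.0], [414.0, 236.0]]
0.0095 -0.055 [[211.0, 250.0], [239.0, 250.0], [310.0, 250.0], [397.0, 250.0], [424.0, 250.0]]
0 0 [[238.0, 227.0], [259.0, 227.0], [312.0, 227.0], [376.0, 227.0], [397.0, 227.0]]
0 -0.019 [[231.0, 238.0], [253.0, 238.0], [312.0, 238.0], [382.0, 238.0], [404.0, 238.0]]
0 -0.037 [[223.0, 250.0], [247.0, 250.0], [311.0, 250.0], [388.0, 250.0], [412.0, 250.0]]
0 -0.055 [[213.0, 265.0], [240.0, 265.0], [311.0, 265.0], [396.0, 265.0], [423.0, 265.0]]
-0.0095 0 [[239.0, 239.0], [259.0, 239.0], [312.0, 239.0], [376.0, 239.0], [396.0, 239.0]]
-0.0095 -0.019 [[232.0, 251.0], [254.0, 251.0], [312.0, 251.0], [381.0, 251.0], [403.0, 251.0]]
-0.0095 -0.037 [[224.0, 264.0], [248.0, 264.0], [311.0, 264.0], [387.0, 264.0], [411.0, 264.0]]
-0.0095 -0.055 [[215.0, 280.0], [241.0, 280.0], [311.0, 280.0], [394.0, 280.0], [421.0,
[... 194 characters left out ...]
 86  85  85  58  48  81  55  17  14  24  21  26  58  88  86  93  89', '  91  89  89  90  83  86  51  71  55  11  16  20  27  27  26  49  88  84  84  82', ' 144 142 145 142 132 124  84  14  13  17  24  26  27  23  20  37 139 136 139 139']
4 ['  71  67  72  73  68  67  74  69 130 134 133 133 134 134 103  82  86  87  87  70  67  67', '  92  93  94  95  48  36  84  75 130 135 134 134 134 133 104  64  35  37  72  88  87  78', '  84  92  94  86  20  15  24  28  25 136 134 134 136  37  31  31  19  18  86  97  93  89', '  83  84  85  76  19  19  31  29  26 136 134 134 139  35  32  31  17  23  66  93  84  88', '  90  89  97  31  19  20  31  33  26 136 135 133 139  36  31  31  20  18  24  92  91  85']
```

Run:
```python
from h import *
T=toolpose()
s=np.load("pics/scene0.npy")
R=np.array([[-.963,.2694,0],[.2694,.963,0],[0,0,-1.]]);p=np.array([.168,.6012,.1836])
for z in (0,-.019,-.037): print(z,np.round(w2px("scene",[p+R@[0,y,z] for y in (-.051,.051)]),1).tolist())
cv2.imwrite("pics/c3.png",cv2.resize(s[60:120,420:495],None,fx=7,fy=7,interpolation=cv2.INTER_CUBIC)[...,::-1])
```

```text
0 [[436.3, 107.5], [459.9, 110.2]]
-0.019 [[437.2, 104.0], [461.0, 106.7]]
-0.037 [[438.0, 100.7], [462.0, 103.4]]
```

View pics/c3.png

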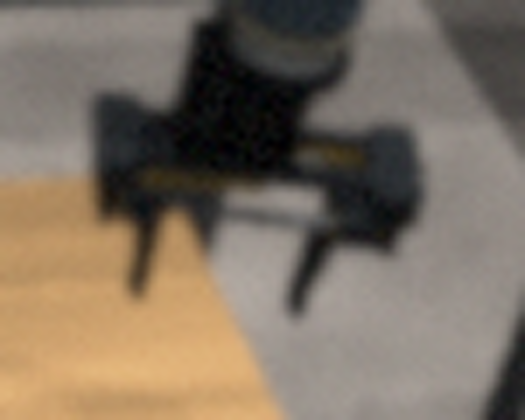

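The crop shows the fingertips at scene (440,102) and (462,104). The stated TCP projects to (436,107.5) and (460,110), so the real tips sit about 35 mm behind it. That matches the wrist pictures, and it means the fingers closed above the paddle. I'll open, go 36 mm lower and grip again.

Request:
{"op": "carry_out", "data": {"deltas": [[[0,0,0,0,0,0,0.1],[0,0,0,0,0,0,0.1],[0,0,0,0,0,0,0.1],[0,0,0,0,0,0,0.1],[0,0,0,0,0,0,0.1],[0,0,0,0,0,0,0.1],[0,0,0,0,0,0,0.1],[0,0,0,0,0,0,0.1],[0,0,0,0,0,0,0.1],[0,0,0,0,0,0,0.1]]]}}

```text
time_s: 12.8
position: [0.5685, -0.2036, 0.0436]
tcp_rot: [[0.291, 0.957, 0.0], [0.957, -0.291, -0.0], [0.0, 0.0, -1.0]]
force: [-0.9, 0.4, -0.1]
opening: 0.449
grasp_force: 0.0
```

Request:
{"op": "carry_out", "data": {"deltas": [[[0,0,0.03,0,0,0,0.1],[0,0,0.06,0,0,0,0.1],[0,0,0.09,0,0,0,0.1],[0,0,0.12,0,0,0,0.1],[0,0,0.15,0,0,0,0.2],[0,0,0.18,0,0,0,0.3],[0,0,0.21,0,0,0,0.4],[0,0,0.235,0,0,0,0.5],[0,0,0.235,0,0,0,0.6],[0,0,0.235,0,0,0,0.65]]]}}

```text
time_s: 13.63
position: [0.5684, -0.2035, 0.008]
tcp_rot: [[0.291, 0.957, -0.001], [0.957, -0.291, 0.0], [0.0, -0.001, -1.0]]
force: [0.7, 0.0, 0.2]
opening: 0.211
grasp_force: 0.0
```

Run:
```python
from rig import bot
print(bot.tcp_to_grasp,[a for a in dir(bot) if a[0]!='_'])
```

```text
0.0187 ['PlanningError', 'tcp_to_grasp']
```

Now close towards 12 mm and look at the force.

Request:
{"op": "carry_out", "data": {"deltas": [[[0,0,0,0,0,0,0.66],[0,0,0,0,0,0,0.67],[0,0,0,0,0,0,0.68],[0,0,0,0,0,0,0.69],[0,0,0,0,0,0,0.7],[0,0,0,0,0,0,0.71],[0,0,0,0,0,0,0.72],[0,0,0,0,0,0,0.73],[0,0,0,0,0,0,0.735],[0,0,0,0,0,0,0.735]]]}}

```text
time_s: 14.47
position: [0.569, -0.204, 0.0085]
tcp_rot: [[0.29, 0.957, 0.001], [0.957, -0.29, -0.001], [-0.0, 0.001, -1.0]]
force: [-0.3, -0.6, 1.3]
opening: 0.135
grasp_force: 17.1
```

Request:
{"op": "carry_out", "data": {"deltas": [[[0,0,0,0,0,0,0.735],[0.02,0,0,0,0,0,0.735],[0.05,0,0,0,0,0,0.735],[0.08,0,0,0,0,0,0.735],[0.11,0,0,0,0,0,0.735],[0.14,0,0,0,0,0,0.735],[0.17,0,0,0,0,0,0.735],[0.2,0,0,0,0,0,0.735],[0.23,0,0,0,0,0,0.735],[0.26,0,0,0,0,0,0.735]]]}}

```text
time_s: 15.3
position: [0.58, -0.1659, 0.0084]
tcp_rot: [[0.29, 0.957, 0.0], [0.957, -0.29, -0.0], [-0.0, 0.0, -1.0]]
force: [-0.3, -1.9, 3.0]
opening: 0.141
grasp_force: 15.4
```

Request:
{"op": "carry_out", "data": {"deltas": [[[0.05,0,0,0,0,0,0.735],[0.11,0,0,0,0,0,0.735],[0.18,0,0,0,0,0,0.735],[0.25,0,0,0,0,0,0.735],[0.32,0,0,0,0,0,0.735],[0.39,0,0,0,0,0,0.735],[0.46,0,0,0,0,0,0.735],[0.53,0,0,0,0,0,0.735],[0.6,0,0,0,0,0,0.735],[0.64,0,0,0,0,0,0.735]]]}}

```text
time_s: 16.13
position: [0.608, -0.0728, 0.0083]
tcp_rot: [[0.29, 0.957, -0.0], [0.957, -0.29, 0.0], [0.0, -0.0, -1.0]]
force: [-0.9, -2.8, 3.0]
opening: 0.136
grasp_force: 15.4
```

Request:
{"op": "carry_out", "data": {"deltas": [[[0,0,0,0,0,0,0.735],[0,0,0,0,0,0,0.72],[0,0,0,0,0,0,0.7],[0,0,0,0,0,0,0.6],[0,0,0,0,0,0,0.5],[0,0,0,0,0,0,0.3],[0,0,0,0,0,0,0.2],[0,0,0,0,0,0,0.1],[0,0,0,0,0,0,0.1],[0,0,0,0,0,0,0.1]]]}}

```text
time_s: 16.97
position: [0.6077, -0.0746, 0.0083]
tcp_rot: [[0.291, 0.957, -0.0], [0.957, -0.291, 0.0], [0.0, -0.0, -1.0]]
force: [0.3, -1.2, -0.1]
opening: 0.437
grasp_force: 0.0
```

Run:
```python
from h import *
for n in ("top","scene"):
    im=capture(n);np.save(f"pics/{n}1.npy",im)
t=np.load("pics/top1.npy");s=np.load("pics/scene1.npy");
a=cv2.resize(t[150:250,320:440],None,fx=3.3,fy=3.3,interpolation=cv2.INTER_CUBIC);b=cv2.resize(s[130:250,220:340],None,fx=3.3,fy=3.3,interpolation=cv2.INTER_CUBIC)[:330]
cv2.imwrite("pics/c4.png",np.hstack([a,b])[...,::-1])
```

```text
(no output)
```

View pics/c4.png

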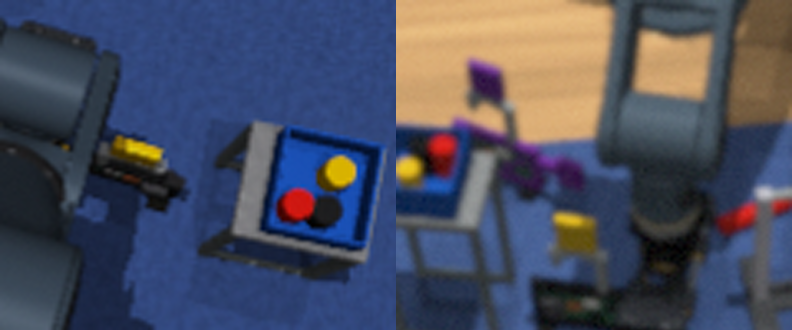

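The picture shows the carrier upright and clear of the shelf, with its tab free at top (361,195) and scene (274,200). I'll raise the gripper and measure the tab.

Request:
{"op": "carry_out", "data": {"deltas": [[[0,0,-0.05,0,0,0,0.1],[0,0,-0.13,0,0,0,0.0],[0,0,-0.23,0,0,0,-0.2],[0,0,-0.35,0,0,0,-0.2],[0,0,-0.47,0,0,0,-0.2],[0,0,-0.59,0,0,0,-0.2],[0,0,-0.71,0,0,0,-0.2],[0,0,-0.83,0,0,0,-0.2],[0,0,-0.93,0,0,0,-0.2],[0,0,-1,0,0,0,-0.2]]]}}

```text
time_s: 17.9
position: [0.6087, -0.0747, 0.1615]
tcp_rot: [[0.29, 0.957, 0.004], [0.957, -0.29, -0.001], [-0.0, 0.004, -1.0]]
force: [-0.4, 0.4, -1.1]
opening: 0.599
grasp_force: 0.0
```

Request:
{"op": "carry_out", "data": {"deltas": [[[0,0,-0.08,0,0,0,-0.2],[0,0,-0.16,0,0,0,-0.2],[0,0,-0.26,0,0,0,-0.2],[0.04,0,-0.34,0,0,0,-0.2],[0.08,0,-0.42,0,0,0,-0.2],[0.08,0,-0.5,0,0,0,-0.2],[0.08,0,-0.58,0,0,0,-0.2],[0.08,0,-0.64,0,0,0,-0.2],[0.08,0,-0.66,0,0,0,-0.2],[0.08,0,-0.66,0,0,0,-0.2]]]}}

```text
time_s: 18.73
position: [0.6116, -0.0631, 0.2585]
tcp_rot: [[0.291, 0.957, 0.002], [0.957, -0.291, -0.001], [0.0, 0.002, -1.0]]
force: [0.3, -0.6, -0.4]
opening: 0.601
grasp_force: 0.0
```

Run:
```python
from h import *
T=toolpose();im=capture("wrist");np.savez("pics/w5.npz",T=T,im=im)
print(np.round(T[:3,3],4))
I={"top":np.load("pics/top1.npy"),"scene":np.load("pics/scene1.npy")}
print(blobs(I["top"],(18,120,90),(35,255,255),(345,180,378,215),8)[0]);print(blobs(I["scene"],(18,120,60),(35,255,255),(255,180,300,215),8)[0])
print(blobs(I["scene"],(18,120,60),(35,255,255),(275,215,330,250),8)[0])
print("wrist");bl,l=blobs(im,(18,120,60),(35,255,255),(260,120,380,300),30);print(bl)
for b in bl: print(np.round(plane("wrist",[b[1]],.198,T),4),np.round(plane("wrist",[b[1]],.08,T),4))
for r in range(120,300,6):
    c=np.where(l[r]>0)[0]
    if len(c)>2: print(r,c.min(),c.max(),im[r,int(c.mean())])
```

```text
[ 0.6116 -0.0631  0.2585]
[([355, 191, 14, 8, 64], [361.5, 194.7])]
[([268, 194, 12, 12, 115], [273.9, 199.8])]
[]
wrist
[([311, 165, 11, 46, 411], [315.9, 188.3]), ([311, 264, 11, 12, 116], [316.2, 269.3])]
[[ 0.6146 -0.0493  0.198 ]] [[ 0.6055 -0.079   0.08  ]]
[[ 0.5902 -0.1303  0.198 ]] [[ 0.5701 -0.1967  0.08  ]]
168 313 319 [149 124  55]
174 312 320 [249 230 112]
180 312 320 [249 228 110]
186 312 320 [249 227 108]
192 312 320 [186 156  71]
198 312 320 [187 156  71]
204 311 321 [216 181  84]
264 312 320 [126 105  48]
270 312 321 [125 104  46]
```

Run:
```python
from h import *
print(tri(ray("top",(361.7,194.9)),ray("scene",(273.9,199.8))), plane("top",[(361.7,194.2)],.198))
d=np.load("pics/w5.npz");T=d["T"];u=T[:2,0];n=T[:2,1]
# grip line points (z=.08) in w5, rows 174..204
L=[(316,174),(316,186),(316,198),(316,204)];q=plane("wrist",L,.08,T)[:,:2];print(q)
v=q[0]-q[-1];print("carrier yaw axis",np.degrees(np.arctan2(v[1],v[0])),"outer end(row171)",plane("wrist",[(316,171)],.08,T))
o=plane("wrist",[(316,171)],.08,T)[0,:2]-0.12*v/np.linalg.norm(v);print("origin est",o)
```

```text
(array([ 0.58012531, -0.17128515,  0.17990304]), [np.float64(1.5), np.float64(1.5)]) [[ 0.57933466 -0.17092017  0.198     ]]
[[ 0.61128845 -0.06032129]
 [ 0.60652604 -0.07598471]
 [ 0.60164128 -0.09205061]
 [ 0.59915165 -0.10023902]]
carrier yaw axis 73.08834922987317 outer end(row171) [[ 0.61246043 -0.05646667  0.08      ]]
origin est [ 0.57755282 -0.17127721]
```

Request:
{"op": "carry_out", "data": {"deltas": [[[-0.08,0,0,0,0,0,0.1],[-0.17,0,0,0,0,0,0.2],[-0.27,0,0,0,0,0,0.2],[-0.37,0,0,0,0,0,0.2],[-0.47,0,0,0,0,0,0.2],[-0.57,0,0,0,0,0,0.2],[-0.66,0,0,0,0,0,0.2],[-0.72,0,0,0,0,0,0.2],[-0.753,0,0,0,0,0,0.2],[-0.753,0,0.05,0,0,0,0.2]]]}}

```text
time_s: 19.62
position: [0.579, -0.173, 0.2508]
tcp_rot: [[0.292, 0.956, 0.003], [0.956, -0.292, -0.002], [-0.001, 0.003, -1.0]]
force: [-0.1, -0.8, 0.6]
opening: 0.399
grasp_force: 0.0
```

Request:
{"op": "carry_out", "data": {"deltas": [[[0,0,0.08,0,0,0,0.2],[0,0,0.18,0,0,0,0.2],[0,0,0.28,0,0,0,0.2],[0,0,0.38,0,0,0,0.2],[0,0,0.48,0,0,0,0.2],[0,0,0.58,0,0,0,0.2],[0,0,0.67,0,0,0,0.3],[0,0,0.75,0,0,0,0.4],[0,0,0.82,0,0,0,0.5],[0,0,0.85,0,0,0,0.6]]]}}

```text
time_s: 20.45
position: [0.5774, -0.1699, 0.1202]
tcp_rot: [[0.29, 0.957, -0.003], [0.957, -0.29, 0.002], [0.001, -0.003, -1.0]]
force: [-0.4, 0.0, 0.7]
opening: 0.252
grasp_force: 0.0
```

Request:
{"op": "carry_out", "data": {"deltas": [[[0,0,0,0,0,0,0.64],[0,0,0,0,0,0,0.66],[0,0,0,0,0,0,0.67],[0,0,0,0,0,0,0.68],[0,0,0,0,0,0,0.69],[0,0,0,0,0,0,0.7],[0,0,0,0,0,0,0.71],[0,0,0,0,0,0,0.72],[0,0,0,0,0,0,0.73],[0,0,0,0,0,0,0.735]]]}}

```text
time_s: 21.28
position: [0.5785, -0.1711, 0.1224]
tcp_rot: [[0.29, 0.957, 0.0], [0.957, -0.29, -0.0], [-0.0, 0.0, -1.0]]
force: [-0.3, 0.6, 0.0]
opening: 0.141
grasp_force: 13.9
```

Request:
{"op": "carry_out", "data": {"deltas": [[[0,0,0,0,0,0,0.737],[0,0,-0.02,0,0,0,0.737],[0,0,-0.05,0,0,0,0.737],[0,0,-0.1,0,0,0,0.737],[0,0,-0.16,0,0,0,0.737],[0,0,-0.23,0,0,0,0.737],[0,0,-0.31,0,0,0,0.737],[0,0,-0.38,0,0,0,0.737],[0,0,-0.44,0,0,0,0.737],[0,0,-0.5,0,0,0,0.737]]]}}

```text
time_s: 22.12
position: [0.5786, -0.1711, 0.1987]
tcp_rot: [[0.291, 0.957, 0.001], [0.957, -0.291, -0.0], [-0.0, 0.001, -1.0]]
force: [1.6, -0.2, -2.2]
opening: 0.138
grasp_force: 18.2
```

Request:
{"op": "carry_out", "data": {"deltas": [[[0,0,-0.07,0,0,0,0.737],[0,0,-0.15,0,0,0,0.737],[0,0,-0.25,0,0,0,0.737],[0,0,-0.35,0,0,0,0.737],[0,0,-0.45,0,0,0,0.737],[0,0,-0.55,0,0,0,0.737],[0,0,-0.65,0,0,0,0.737],[0,0,-0.75,0,0,0,0.737],[0,0,-0.83,0,0,0,0.737],[0,0,-0.88,0,0,0,0.737]]]}}

```text
time_s: 22.95
position: [0.5788, -0.1712, 0.3314]
tcp_rot: [[0.291, 0.957, 0.002], [0.957, -0.291, -0.001], [-0.0, 0.002, -1.0]]
force: [0.4, -0.1, -2.0]
opening: 0.139
grasp_force: 18.3
```

Run:
```python
from h import *
T=toolpose();s=telemetry.read_state();print(T[:3,3],s["grasp_force"],s["force"],s["opening"])
im=capture("wrist");np.savez("pics/w6.npz",T=T,im=im)
bl,l=blobs(im,(18,120,60),(35,255,255),(260,60,380,300),30);print(bl)
for n in ("scene","top"):
    a=capture(n);np.save(f"pics/{n}2.npy",a);print(n,blobs(a,(18,120,70),(35,255,255),(230,130,400,240),10)[0])
# expected grip px if upright: grip outer top corner
o=T[:3,3]-T[:3,2]*.0; base=o[2]+.0355+.019-.178
u=T[:3,0]
P=np.array([o[0],o[1],0])+np.array([0,0,base+.08])+np.outer([.12,.085],[u[0],u[1],0])
print("base",base,w2px("wrist",P,T),w2px("scene",P-[0,0,.02]))
```

```text
[ 0.57880746 -0.17120503  0.3314452 ] 18.26239059562795 [ 0.3636467  -0.13092245 -2.02013873] 0.13850076150215296
[([310, 60, 15, 51, 308], [316.7, 93.6]), ([304, 211, 26, 65, 1551], [316.6, 244.6]), ([279, 265, 9, 35, 144], [282.7, 279.4]), ([346, 265, 9, 35, 143], [350.8, 279.7])]
scene [([273, 156, 6, 10, 44], [275.0, 160.5]), ([289, 182, 18, 11, 130], [299.2, 186.6])]
top [([324, 176, 18, 10, 88], [332.0, 180.2])]
base 0.20794520201766414 [[317.38925029  58.73628256]
 [317.34088133 107.29669465]] [[306.4925252  187.87003641]
 [296.24377184 186.46888042]]
```

Request:
{"op": "carry_out", "data": {"deltas": [[[0.02,-0.01,-0.04,0,0,0,0.737],[0.07,-0.04,-0.09,0,0,0,0.737],[0.15,-0.09,-0.14,0,0,0,0.737],[0.25,-0.16,-0.18,0,0,0,0.737],[0.36,-0.23,-0.2,0,0,0,0.737],[0.48,-0.3,-0.2,0,0,0,0.737],[0.6,-0.38,-0.2,0,0,0,0.737],[0.72,-0.46,-0.2,0,0,0,0.737],[0.84,-0.53,-0.2,0,0,0,0.737],[0.95,-0.6,-0.2,0,0,0,0.737]]]}}

```text
time_s: 23.93
position: [0.5323, -0.0055, 0.3601]
tcp_rot: [[0.289, 0.957, 0.0], [0.957, -0.289, 0.001], [0.001, 0.0, -1.0]]
force: [0.6, 0.2, -1.4]
opening: 0.137
grasp_force: 18.3
```

Request:
{"op": "carry_out", "data": {"deltas": [[[0.1,-0.06,0,0,0,-0.008,0.737],[0.2,-0.13,0,0,0,-0.02,0.737],[0.3,-0.19,0,0,0,-0.035,0.737],[0.4,-0.26,0,0,0,-0.051,0.737],[0.5,-0.32,0,0,0,-0.068,0.737],[0.6,-0.38,0,0,0,-0.085,0.737],[0.7,-0.45,0,0,0,-0.103,0.737],[0.8,-0.51,0,0,0,-0.121,0.737],[0.88,-0.56,0,0,0,-0.137,0.737],[0.95,-0.6,0,0,0,-0.15,0.737]]]}}

```text
time_s: 24.77
position: [0.4869, 0.1565, 0.3601]
tcp_rot: [[-0.609, 0.793, 0.0], [0.793, 0.609, 0.001], [0.001, 0.001, -1.0]]
force: [0.7, -0.5, -2.9]
opening: 0.133
grasp_force: 18.3
```

Request:
{"op": "carry_out", "data": {"deltas": [[[0.07,0.03,0,0,0,-0.01,0.737],[0.15,0.06,0,0,0,-0.025,0.737],[0.25,0.1,0,0,0,-0.042,0.737],[0.35,0.14,0,0,0,-0.06,0.737],[0.45,0.18,0,0,0,-0.078,0.737],[0.54,0.21,0,0,0,-0.096,0.737],[0.62,0.24,0,0,0,-0.114,0.737],[0.69,0.27,0,0,0,-0.132,0.737],[0.74,0.29,0,0,0,-0.146,0.737],[0.755,0.293,0,0,0,-0.153,0.737]]]}}

```text
time_s: 25.6
position: [0.4534, 0.2732, 0.36]
tcp_rot: [[-0.999, -0.045, -0.0], [-0.045, 0.999, 0.001], [0.0, 0.001, -1.0]]
force: [-0.1, 0.7, -2.3]
opening: 0.136
grasp_force: 18.2
```

Run:
```python
from h import *
T=toolpose();print(np.round(T,4).tolist())
im=capture("wrist");np.savez("pics/w7.npz",T=T,im=im);print(blobs(im,(18,120,60),(35,255,255),(260,40,380,300),30)[0])
for n in ("scene","top"):
    a=capture(n);np.save(f"pics/{n}3.npy",a)
a=np.load("pics/scene3.npy")
print(blobs(a,(18,120,70),(35,255,255),(330,60,440,175),8)[0])
o=T[:3,3];b=o[2]+.0355+.019-.178;P=[[o[0],o[1],b+.174],[o[0]+T[0,0]*.1025,o[1]+T[1,0]*.1025,b+.06]]
print("base",b,w2px("scene",P))
```

```text
[[-0.999, -0.0449, -0.0002, 0.4534], [-0.0449, 0.999, 0.0015, 0.2732], [0.0002, 0.0015, -1.0, 0.36], [0.0, 0.0, 0.0, 1.0]]
[([309, 57, 16, 80, 945], [316.2, 100.8]), ([366, 107, 14, 38, 176], [373.6, 127.1]), ([304, 211, 26, 65, 1544], [316.7, 244.6]), ([280, 265, 8, 35, 143], [282.5, 279.9]), ([346, 265, 9, 35, 148], [350.9, 279.8])]
[([396, 111, 7, 15, 59], [398.9, 118.4]), ([382, 114, 8, 17, 95], [385.7, 121.8]), ([404, 168, 36, 7, 152], [418.7, 171.7])]
base 0.23650253829876722 [[397.23112658 116.62303492]
 [385.33573269 122.28794875]]
```

Request:
{"op": "carry_out", "data": {"deltas": [[[0,0,0.04,0,0,0,0.737],[0,0,0.11,0,0,0,0.737],[0,0,0.21,0,0,0,0.737],[0,0,0.33,0,0,0,0.737],[0,0,0.46,0,0,0,0.737],[0,0,0.59,0,0,0,0.737],[0,0,0.72,0,0,0,0.737],[0,0,0.84,0,0,0,0.737],[0,0,0.93,0,0,0,0.737],[0,0,0.975,0,0,0,0.737]]]}}

```text
time_s: 26.58
position: [0.4542, 0.27, 0.2109]
tcp_rot: [[-0.999, -0.037, -0.004], [-0.037, 0.999, -0.001], [0.004, -0.001, -1.0]]
force: [-1.0, -0.6, -2.3]
opening: 0.133
grasp_force: 18.2
```

Request:
{"op": "carry_out", "data": {"deltas": [[[-0.02,0,0,0,0,0,0.737],[-0.05,0,0,0,0,0,0.737],[-0.09,0,0,0,0,0,0.737],[-0.13,0,0,0,0,0,0.737],[-0.17,0,0,0,0,0,0.737],[-0.21,0,0,0,0,0,0.737],[-0.25,0,0,0,0,0,0.737],[-0.28,0,0,0,0,0,0.737],[-0.3,0,0,0,0,0,0.737],[-0.3,0,0,0,0,0,0.737]]]}}

```text
time_s: 27.42
position: [0.5016, 0.2725, 0.213]
tcp_rot: [[-0.999, -0.038, 0.001], [-0.038, 0.999, 0.0], [-0.001, 0.0, -1.0]]
force: [-0.2, 0.5, -1.8]
opening: 0.135
grasp_force: 18.2
```

Run:
```python
from h import *
T=toolpose();print(np.round(T[:3,3],4))
s=capture("scene");t=capture("top")
a=cv2.resize(s[130:230,320:430],None,fx=5,fy=5,interpolation=cv2.INTER_CUBIC)
b=cv2.resize(t[180:230,170:250],None,fx=3,fy=3,interpolation=cv2.INTER_CUBIC)
o=np.zeros((500,800,3),np.uint8);o[:,:550]=a;o[:150,555:795]=b
cv2.imwrite("pics/c5.png",o[...,::-1])
u=np.array([T[0,0],T[1,0],0]);q=T[:3,3]*[1,1,0]+[0,0,T[2,3]-.1224]
for nm,x,z in (("lip",-.025,.118),("hook",0,.134),("frontcorner",-.06,.08),("grip",.1025,.06)): print(nm,np.round(w2px("scene",q+u*x+[0,0,z]),1))
```

```text
[0.5016 0.2725 0.213 ]
lip [[394.2 172.4]]
hook [[393.  164.4]]
frontcorner [[395.3 186.4]]
grip [[383.5 158.7]]
```

View pics/c5.png

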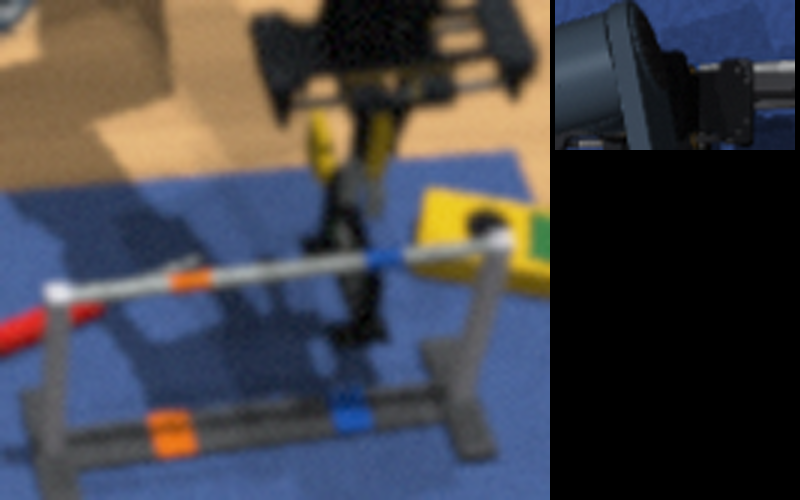

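The last picture shows the carrier behind and below the rail at (360,260), beside the blue band at (385,257), level and not touching. I'll go in with the rail between the frame and the lip.

Request:
{"op": "carry_out", "data": {"deltas": [[[-0.02,0,0,0,0,0,0.737],[-0.05,0,0,0,0,0,0.737],[-0.09,0,0,0,0,0,0.737],[-0.13,0,0,0,0,0,0.737],[-0.17,0,0,0,0,0,0.737],[-0.21,0,0,0,0,0,0.737],[-0.25,0,0,0,0,0,0.737],[-0.29,0,0,0,0,0,0.737],[-0.33,0,0,0,0,0,0.737],[-0.343,0,0,0,0,0,0.737]]]}}

```text
time_s: 28.35
position: [0.5535, 0.2744, 0.213]
tcp_rot: [[-0.999, -0.038, 0.001], [-0.038, 0.999, 0.0], [-0.001, 0.0, -1.0]]
force: [0.7, 0.5, -2.7]
opening: 0.139
grasp_force: 18.2
```

Request:
{"op": "carry_out", "data": {"deltas": [[[0,0,0,0,0,0,0.737],[0,0,0.02,0,0,0,0.737],[0,0,0.05,0,0,0,0.737],[0,0,0.08,0,0,0,0.737],[0,0,0.11,0,0,0,0.737],[0,0,0.14,0,0,0,0.737],[0,0,0.17,0,0,0,0.737],[0,0,0.19,0,0,0,0.737],[0,0,0.2,0,0,0,0.737],[0,0,0.2,0,0,0,0.737]]]}}

```text
time_s: 29.18
position: [0.5518, 0.2744, 0.1825]
tcp_rot: [[-0.999, -0.038, -0.001], [-0.038, 0.999, -0.0], [0.001, -0.0, -1.0]]
force: [0.5, 0.3, -2.0]
opening: 0.137
grasp_force: 18.2
```

Request:
{"op": "carry_out", "data": {"deltas": [[[0,0,0.01,0,0,0,0.737],[0,0,0.013,0,0,0,0.737],[0,-0.02,0.013,0,0,0,0.737],[0,-0.06,0.013,0,0,0,0.737],[0,-0.11,0.013,0,0,0,0.737],[0,-0.17,0.013,0,0,0,0.737],[0,-0.24,0.013,0,0,0,0.737],[0,-0.31,0.013,0,0,0,0.737],[0,-0.38,0.013,0,0,0,0.737],[0,-0.44,0.013,0,0,0,0.737]]]}}

```text
time_s: 30.02
position: [0.5547, 0.2068, 0.1812]
tcp_rot: [[-0.999, -0.037, 0.0], [-0.037, 0.999, -0.0], [-0.0, -0.0, -1.0]]
force: [-0.4, -1.0, -2.1]
opening: 0.138
grasp_force: 18.3
```

Request:
{"op": "carry_out", "data": {"deltas": [[[0,-0.03,0,0,0,0,0.737],[0,-0.07,0,0,0,0,0.737],[0,-0.12,0,0,0,0,0.737],[0,-0.18,0,0,0,0,0.737],[0,-0.25,0,0,0,0,0.737],[0,-0.32,0,0,0,0,0.737],[0,-0.39,0,0,0,0,0.737],[0,-0.45,0,0,0,0,0.737],[0,-0.49,0,0,0,0,0.737],[0,-0.5,0,0,0,0,0.737]]]}}

```text
time_s: 30.85
position: [0.5576, 0.1322, 0.1811]
tcp_rot: [[-0.999, -0.037, -0.0], [-0.037, 0.999, -0.0], [0.0, -0.0, -1.0]]
force: [0.5, -0.4, -2.7]
opening: 0.139
grasp_force: 18.2
```

Run:
```python
from h import *
T=toolpose();print(np.round(T[:3,3],4),telemetry.read_state()["force"])
np.save("pics/scene4.npy",capture("scene"));np.save("pics/top4.npy",capture("top"))
for n in ("scene","top"):
    a=np.load(f"pics/{n}4.npy");q=[T[0,3],T[1,3],T[2,3]-.1224+.178]
    print(n,np.round(w2px(n,q),1),blobs(a,(18,120,60),(35,255,255),(225,120,375,235),6)[0],"orange",blobs(a,(3,150,100),(16,255,255),(225,165,385,235),6)[0])
```

```text
[0.5576 0.1322 0.1811] [ 0.51094748 -0.40535842 -2.67201851]
scene [[358.3 176.8]] [([349, 172, 5, 13, 47], [350.8, 178.3]), ([357, 173, 5, 13, 50], [358.9, 179.4]), ([225, 177, 4, 9, 26], [226.0, 180.8])] orange []
top [[258.9 199.6]] [([349, 120, 26, 14, 333], [362.0, 126.0])] orange []
```

Request:
{"op": "carry_out", "data": {"deltas": [[[-0.005,0,0.003,0,0,0,0.737],[-0.01,0,0.006,0,0,0,0.737],[-0.01,0,0.009,0,0,0,0.737],[-0.01,0,0.012,0,0,0,0.737],[-0.01,0,0.014,0,0,0,0.737],[-0.01,0,0.016,0,0,0,0.737],[-0.01,0,0.018,0,0,0,0.737],[-0.01,0,0.018,0,0,0,0.737],[-0.01,0,0.018,0,0,0,0.737],[-0.01,0,0.018,0,0,0,0.737]]]}}

```text
time_s: 31.78
position: [0.5596, 0.134, 0.1792]
tcp_rot: [[-0.999, -0.038, 0.002], [-0.038, 0.999, 0.001], [-0.002, 0.001, -1.0]]
force: [-1.6, 1.3, 5.7]
opening: 0.142
grasp_force: 18.3
```

Request:
{"op": "carry_out", "data": {"deltas": [[[0,0,-0.003,0,0,0,0.737],[0,0,-0.005,0,0,0,0.737],[0,0,-0.005,0,0,0,0.733],[0,0,-0.005,0,0,0,0.728],[0,0,-0.005,0,0,0,0.72],[0,0,-0.005,0,0,0,0.71],[0,0,-0.005,0,0,0,0.7],[0,0,-0.005,0,0,0,0.65],[0,0,-0.005,0,0,0,0.5],[0,0,-0.005,0,0,0,0.3]]]}}

```text
time_s: 32.62
position: [0.5586, 0.1333, 0.1788]
tcp_rot: [[-0.999, -0.038, -0.001], [-0.038, 0.999, -0.001], [0.001, -0.0, -1.0]]
force: [-0.1, -0.0, 0.3]
opening: 0.251
grasp_force: 0.0
```

Request:
{"op": "carry_out", "data": {"deltas": [[[0,0,0,0,0,0,0.2],[0,0,0,0,0,0,0.2],[0,0,0,0,0,0,0.2],[0,0,0,0,0,0,0.2],[0,0,0,0,0,0,0.2],[0,0,-0.03,0,0,0,0.2],[0,0,-0.08,0,0,0,0.2],[0,0,-0.15,0,0,0,0.2],[0,0,-0.22,0,0,0,0.2],[0,0,-0.3,0,0,0,0.2]]]}}

```text
time_s: 33.45
position: [0.5592, 0.1336, 0.2256]
tcp_rot: [[-0.999, -0.038, 0.001], [-0.038, 0.999, 0.0], [-0.001, -0.0, -1.0]]
force: [-0.1, -0.1, -0.6]
opening: 0.403
grasp_force: 0.0
```

Request:
{"op": "carry_out", "data": {"deltas": [[[0,0,-0.08,0,0,0,0.2],[0,0,-0.18,0,0,0,0.2],[0,0,-0.28,0,0,0,0.2],[0,0,-0.4,0,0,0,0.2],[0.05,0,-0.52,0,0,0,0.2],[0.15,0,-0.64,0,0,0,0.2],[0.3,0,-0.76,0,0,0,0.2],[0.5,0,-0.86,0,0,0,0.2],[0.7,0,-0.94,0,0,0,0.2],[0.9,0,-1,0,0,0,0.2]]]}}

```text
time_s: 34.28
position: [0.4233, 0.1284, 0.3766]
tcp_rot: [[-0.999, -0.038, 0.004], [-0.038, 0.999, 0.0], [-0.004, 0.0, -1.0]]
force: [0.4, -0.6, 0.3]
opening: 0.403
grasp_force: 0.0
```

Run:
```python
from h import *
s=capture("scene");t=capture("top")
for n,a in (("scene",s),("top",t)):
    print(n,blobs(a,(18,120,60),(35,255,255),(225,130,375,235),6)[0],"orange",blobs(a,(3,150,100),(16,255,255),(225,165,385,235),6)[0])
    print(" expected tab,grip",np.round(w2px(n,[[.5593,.1325,.056+.174],[.4569,.128,.056+.06]]),1).tolist())
```

```text
scene [([357, 170, 5, 17, 67], [358.7, 177.8]), ([349, 174, 6, 11, 38], [351.1, 179.2]), ([225, 177, 4, 9, 27], [226.1, 180.8])] orange [([355, 185, 2, 3, 6], [355.5, 186.0]), ([351, 213, 4, 3, 11], [352.4, 213.9])]
 expected tab,grip [[358.3, 178.5], [350.2, 178.5]]
top [([350, 130, 25, 4, 72], [363.9, 131.2]), ([256, 193, 5, 16, 78], [258.0, 200.5]), ([261, 223, 6, 4, 18], [263.7, 224.3])] orange [([263, 200, 3, 3, 8], [263.9, 200.9]), ([267, 204, 4, 11, 23], [268.0, 209.2])]
 expected tab,grip [[259.1, 199.4], [264.5, 236.9]]
```

Request:
{"op": "carry_out", "data": {"deltas": [[[0,0,0,0,0,0,0.2],[0,0,0,0,0,0,0.2],[0,0,0,0,0,0,0.2],[0,0,0,0,0,0,0.2],[0,0,0,0,0,0,0.2],[0,0,0,0,0,0,0.2],[0,0,0,0,0,0,0.2],[0,0,0,0,0,0,0.2],[0,0,0,0,0,0,0.2],[0,0,0,0,0,0,0.2]]]}}

```text
time_s: 35.22
position: [0.4241, 0.1285, 0.3741]
tcp_rot: [[-0.999, -0.038, -0.0], [-0.038, 0.999, -0.0], [0.0, -0.0, -1.0]]
force: [0.3, 0.2, -0.6]
opening: 0.4
grasp_force: 0.0
```

Request:
{"op": "carry_out", "data": {"deltas": [[[0,0,0,0,0,0,0.2],[0,0,0,0,0,0,0.2],[0,0,0,0,0,0,0.2],[0,0,0,0,0,0,0.2],[0,0,0,0,0,0,0.2],[0,0,0,0,0,0,0.2],[0,0,0,0,0,0,0.2],[0,0,0,0,0,0,0.2],[0,0,0,0,0,0,0.2],[0,0,0,0,0,0,0.2]]]}}

```text
time_s: 36.05
position: [0.4241, 0.1285, 0.3742]
tcp_rot: [[-0.999, -0.038, -0.0], [-0.038, 0.999, 0.0], [0.0, 0.0, -1.0]]
force: [0.1, -0.6, 0.4]
opening: 0.4
grasp_force: 0.0
```

Run:
```python
from h import *
from rig import job
t=capture("top");s=capture("scene")
print(blobs(t,(18,120,60),(35,255,255),(240,180,290,245),6)[0],blobs(s,(18,120,60),(35,255,255),(330,150,375,235),6)[0])
print(job.hand_in())
```

```text
[([256, 193, 6, 16, 78], [258.1, 200.3])] [([357, 170, 5, 17, 67], [358.7, 177.8]), ([349, 174, 6, 11, 39], [351.1, 179.2])]
the job is handed in; nothing more can be done
None
```

I handed the job in at about 36 s, with the yellow carrier hanging released and still on the orange band by my camera measurements and the gripper well clear; the judge returned no verdict.

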